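Clamp a bottle in the ratchet clamp

TASK

Stand the slim bottle upright in the V cradle of the ratchet clamp, then turn the bar knob clockwise until the pad pinches the bottle against the V, and go on for exactly two more clicks of the ratchet. Let go so that the pawl holds the bottle upright and clamped; do not overtighten, since the thin bottle is easily crushed, and leave the other things alone.

Things in the scene. Friction and masses are not known exactly. Their poses are not given: they have to be found in the camera images.
- clamp: ratchet clamp, grey plate 120 x 320 x 12 mm fixed to the worktop; origin at the centre of its underside, y along the plate from the knob (axis at y = -85 mm) to the aluminium V cradle (y = +81 to +146 mm, 82 mm high, open towards the knob). Under the knob a toothed wheel (82 mm across, 26 to 36 mm above the worktop) with a sprung pawl at its -x side (pivot x = -52, y = -121 mm)
- seat (a point): point on the plate's top, 12 mm above the worktop, where the centre of the bottle's foot is when fully home in the V; axes as the clamp. Before winding, the pad stands 9 to 32 mm short of a bottle that is home, so set it down about 4 mm short of home (towards the knob); the pad then pushes it home. Pad (36 mm square, centre 50 mm above the worktop) and carriage reach up to 72 mm
- knob_grip (a point): on the wheel's axis, 71 mm above the worktop, at the height to grip the black bar knob: bar 50 mm long (this point's x), 14 mm thick (its y), from 44 to 90 mm above the worktop; free all round above 36 mm but for the carriage, 70 mm away. Let go between two teeth, the loaded knob runs back to the last click
- wheel (a joint): angle of knob and wheel in rad, grows clockwise from above, starts at 0 to 0.24; at 0 the bar lies along the clamp's x. 24 teeth: the pawl clicks in as this angle passes each multiple of 0.262 (within 0.02); no turning back past it. Each click is felt as a brief forward pull. Pinch comes at 0.75 to 1.8 rad; from there the resisting moment grows by 0.55 N m per rad (0.14 a tooth)
- carriage: grey upright 56 x 12 x 58 mm on a rack, pushed towards the V by 18 mm per rad of the wheel (4.7 mm a tooth). It carries the black pad on a sprung stem, 1.7 N/mm (8 N a tooth). The stem's length is set anew each time by up to 9 mm either way and is not measured, so the pinch must be felt at the knob. Origin on the plate's top at the clamp's middle when the wheel is at 0; axes as the clamp
- bottle: the slim round bottle with the tall cap, 40 mm diameter, 166 mm high, about 0.2 kg; origin at the centre of its foot, z up. The cap is 28 mm across and runs from 135 to 166 mm above the foot
- cup: white cup, 66 mm across, 89 mm high, bystander; origin under its centre
- blue_funnel: plastic funnel standing on its rim, 120 mm across, 114 mm high, bystander; origin under its centre
Mind the look-alikes: they are no part of the job. What is shaped like the bottle but yellow is not meant.

How it is judged:
By the outcome, as a careful person would: the job done as asked, in the order asked, and still so for the second after the job is handed in, with the robot touching nothing.
It also fails if it takes over 72 s, if anything falls off the work surface, if the arm or the gripper's body presses on something with over 40 N, if the wrist force passes 120 N, or if a joint passes its speed limit or range.

ROBOT

A 6-joint arm with a two-finger parallel gripper is mounted at the origin on a cart in front of the work surface, level with it; the furniture and walls round the work are solid. World frame = base frame: x ahead of the robot, y to its left, z up, the work surface at z = 0. Lengths are in m, angles in rad, forces in N, time in s.
With the tool pointing down it reaches from about 0.275 to 0.875 m from the base axis. Payload 12.5 kg.
Tool frame: the origin (TCP) lies on the centre line of the jaws, within the pads' length; the fingertips stand r.finger_overhang ahead of it and the grasp point (between the pads) lies 3 mm ahead of it (r.finger_overhang is the distance from the TCP to the fingertips, in m); z points along the fingers, y is the direction in which the jaws open and shut (so a half turn about z gives the same grasp; the last joint's range is limited). The gripper opens to 85 mm and grips with 20 to 120 N. Pads are 22 mm wide; open, the fingers measure 114 mm over their backs; the gripper's body (76 mm by 85 mm) begins 54 mm behind the grasp point. The pads swing forward as they close: fully open they stand 13 mm farther back than shut.
Start: joints at [1.179, 0.351, 1.652, -0, 1.139, -0.085], TCP at [0.166, 0.524, 0.253] pointing down, gripper open.
Joint ranges: [-2.75, 2.75], [-0.79, 2.1], [0.01, 2.65], [-1.57, 4.71], [0.07, 3.14], [-2.87, 2.87]. Speed limits (rad/s): [2.22, 2.22, 2.79, 3.14, 3.14, 3.14].

INTERFACE

Orientations are given as a unit quaternion [x, y, z, w].
In Python, from cell import r, optics gives the robot as it stands. The module is installed in compiled form; this text tells all that it offers. Calls block until the motion is done:
- r.move_to(position, orientation): joint-space move of the TCP to a pose.
- r.move_linear(position, rot=None, vel=0.15): straight line of the TCP; rot=None keeps the orientation; vel is the mean speed in m/s.
- r.set_joints(angles): joint-space move.
- r.set_gripper(opening, squeeze=None): opening from 0.0 (shut) to 1.0 (fully open); squeeze is the grip in N (None keeps the last); returns when the fingers have stopped.
- r.sleep(seconds).
- r.inverse_kinematics(position, orientation): joint angles nearest the present ones, or None.
- optics.get_image(name): name is "scene" or "side" or "wrist"; returns a dict with "pixels" (480x640x3 uint8, red, green, blue), "depth" (480x640 float32, m along the optical axis (not along the pixel's ray), 0 where there is no reading), "fx", "fy", "cx", "cy" (pixels), "camera_from_world" (4x4, takes a point from world to camera coordinates); the wrist camera has in their place "mount" (4x4, takes a point from camera to tool coordinates, whose origin is the TCP and whose axes are the flange's). Camera axes: x right, y down, z forward; pixel columns grow to the right and rows downward; lengths in m; the calibration is good to about 2 mm. A picture is of the moment at which its call begins: read the wrist's pose just before it.
A pose or a line that the arm cannot do raises r.PlanningError and nothing moves.
- r.hand_in(): hands the job in, once; it reports no verdict.
Readings, each from a call of its own:
- r.current_t(): time.
- r.current_q(): joint angles.
- r.current_qvel(): joint speeds.
- r.current_effort(): joint torques, N m.
- r.current_tool_pos(): TCP position.
- r.current_ee_rot(): TCP orientation.
- r.current_contact_force(): force on the tool from outside, world axes, zero at the start.
- r.current_torque(): the same for the moment, N m.
- r.current_opening(): opening from 0.0 (shut) to 1.0 (fully open).
Only numpy, scipy, OpenCV 4.12 (cv2) and the standard library are available. Lean on these libraries where they do the work, as an engineer would, in place of code of your own. Each camera call takes 0.05 s, during which the arm holds its last target. There are 200 camera calls.

## Working session

There is one attempt and no reset: what is moved stays moved. The work goes in short steps, each a Python script; the robot and the scene stay as the last script left them, time stands still between calls to the robot, and variables do not carry over. Pictures are saved under pics/ and viewed, about 8 in all and at most 12, crops included, and the job is handed in when it is done.

```bash
ls; mkdir -p pics; python3 - <<'E'
from cell import r, optics
import cv2,numpy as np,pickle
ims=[]
for n in ("scene","side"):
    d=optics.get_image(n); pickle.dump(d,open(n+".pkl","wb"))
    cv2.imwrite(f"pics/{n}0.png",d["pixels"][:,:,::-1])
    T=np.linalg.inv(d["camera_from_world"]); print(n,d["fx"],d["cx"],d["cy"],T.round(3).tolist())
print(r.finger_overhang,r.current_t(),r.current_ee_rot())
E
```

```text
pics
scene 595.876231171068 325.1775545099215 233.8659664544844 [[0.918, -0.248, 0.309, 0.216], [-0.397, -0.593, 0.7, -0.786], [0.01, -0.766, -0.643, 0.827], [0.0, 0.0, 0.0, 1.0]]
side 536.2024635779939 318.2411596561199 240.5947199139566 [[0.658, -0.597, 0.459, 0.121], [-0.753, -0.522, 0.401, -0.402], [0.0, -0.61, -0.793, 0.943], [0.0, 0.0, 0.0, 1.0]]
0.022 0.1 [ 1.52796622e-01  9.88257517e-01 -5.06728729e-04 -1.24400440e-04]
```

View pics/scene0.png

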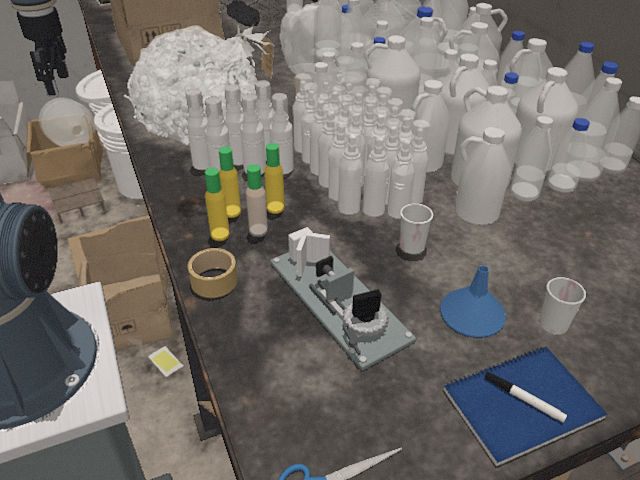

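View pics/side0.png

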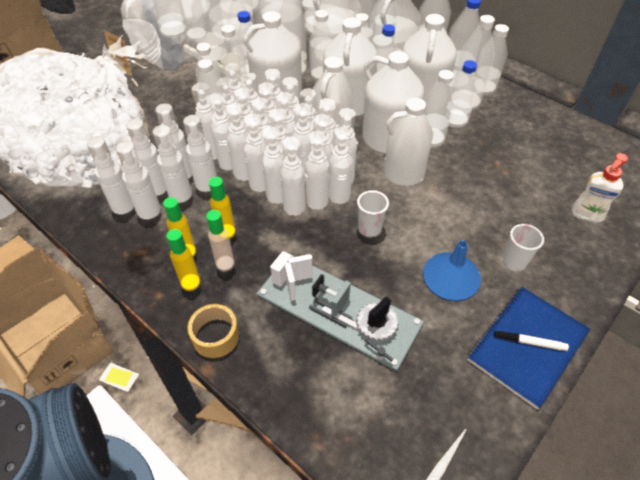

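The scene view shows the target as the pinkish bottle with a green cap, at (257,200), between three yellow look-alikes. The clamp plate runs from about (271,262) to (414,337), with its V at (310,248) and knob at (367,303). In the side view the bottle is at (222,240) and the knob at (380,312).

```bash
cat >h.py <<'E'
import numpy as np,cv2
def world(d,T=None):
    v,u=np.mgrid[:480,:640]; z=d["depth"]
    P=np.stack([(u-d["cx"])/d["fx"]*z,(v-d["cy"])/d["fy"]*z,z],-1)
    T=np.linalg.inv(d["camera_from_world"]) if T is None else T
    W=P@T[:3,:3].T+T[:3,3]; W[z==0]=np.nan
    return W
E
python3 - <<'E'
import pickle,numpy as np,cv2
from h import *
allp=[]
for n in ("scene","side"):
    d=pickle.load(open(n+".pkl","rb")); W=world(d); hsv=cv2.cvtColor(d["pixels"],cv2.COLOR_RGB2HSV)
    g=((hsv[...,0]>45)&(hsv[...,0]<80)&(hsv[...,1]>150)&(hsv[...,2]>60)).astype(np.uint8)
    k,l,s,c=cv2.connectedComponentsWithStats(g)
    for i in range(1,k):
        if s[i,4]>40:
            p=W[l==i]; p=p[np.isfinite(p[:,0])]; t=p[p[:,2]>np.percentile(p[:,2],95)-.005]
            print(n,"cap",c[i].round(),t.mean(0).round(4),p.min(0).round(3),p.max(0).round(3))
    box=(slice(225,370),slice(262,420)) if n=="scene" else (slice(245,370),slice(252,428))
    p=W[box].reshape(-1,3); px=d["pixels"][box].reshape(-1,3)
    ok=(p[:,2]>.006)&(p[:,2]<.017); print(n,ok.sum())
    m=np.zeros((480,640),np.uint8); m[box]=ok.reshape(m[box].shape)
    m=cv2.morphologyEx(m,cv2.MORPH_OPEN,np.ones((3,3)))
    q=W[m>0][:,:2].astype(np.float32); R=cv2.minAreaRect(q*1000); print(R, cv2.boxPoints(R).round(0).tolist())
    b=p[(p[:,2]>.055)&(p[:,2]<.12)]; dark=px[(p[:,2]>.055)&(p[:,2]<.12)].max(1)<50
    print("dark high",b[dark].mean(0).round(3),"top dark",b[dark&(b[:,2]>.083)].mean(0).round(3),b[dark&(b[:,2]>.083)].min(0),b[dark&(b[:,2]>.083)].max(0))
    for nm,a in (("pic",[(x,y) for x,y in [(257,200),(237,185),(190+27,210)]]),):
        pass
    # cup/funnel heights map & all tall things near bottle
E
```

```text
scene cap [272. 158.] [0.5407 0.2316 0.1601] [0.531 0.224 0.121] [0.555 0.246 0.166]
scene cap [226. 161.] [0.4474 0.2562 0.1614] [0.437 0.246 0.121] [0.46  0.268 0.167]
scene cap [254. 180.] [0.4816 0.1684 0.1606] [0.47  0.162 0.122] [0.494 0.183 0.165]
scene cap [213. 183.] [0.4027 0.1884 0.1608] [0.391 0.181 0.123] [0.415 0.202 0.165]
scene 4373
((635.0355224609375, -61.20159912109375), (277.5499267578125, 322.487548828125), 9.59265422821045) [[471.0, 75.0], [525.0, -243.0], [799.0, -197.0], [745.0, 121.0]]
dark high [ 0.567 -0.139  0.074] top dark [ 0.572 -0.16   0.088] [ 0.54841941 -0.1675576   0.08330873] [ 0.59614949 -0.15048076  0.09228797]
side cap [217. 189.] [0.5465 0.2424 0.1666] [ 0.533  0.229 -0.002] [0.605 0.361 0.17 ]
side cap [172. 209.] [0.4508 0.2666 0.1663] [ 0.438  0.251 -0.   ] [0.521 0.429 0.169]
side cap [215. 221.] [0.4846 0.1803 0.1662] [0.471 0.166 0.125] [0.498 0.195 0.17 ]
side cap [176. 241.] [0.4053 0.2    0.1664] [0.392 0.186 0.124] [0.418 0.215 0.169]
side 5010
((621.2078857421875, -61.00862121582031), (245.15164184570312, 319.33807373046875), 9.76323127746582) [[473.0, 76.0], [527.0, -239.0], [769.0, -198.0], [715.0, 117.0]]
dark high [ 0.566 -0.135  0.078] top dark [ 0.572 -0.157  0.089] [ 0.54996024 -0.16341377  0.08309757] [ 0.59736981 -0.14934026  0.09361741]
```

```bash
cat >>h.py <<'E'
from scipy.spatial.transform import Rotation as R
def down(a):
    "tool down, tool y (jaw) direction at world angle a (rad)"
    y=np.array([np.cos(a),np.sin(a),0]); z=np.array([0,0,-1.]); x=np.cross(y,z)
    return R.from_matrix(np.stack([x,y,z],1)).as_quat()
def wrist(r,optics):
    T=np.eye(4);T[:3,:3]=R.from_quat(r.current_ee_rot()).as_matrix();T[:3,3]=r.current_tool_pos()
    d=optics.get_image("wrist"); d["T"]=T@d["mount"]; return d
E
python3 - <<'E'
from cell import r,optics
from h import *
import pickle
y0=R.from_quat(r.current_ee_rot()).as_matrix()[:,1]; print("jaw dir start",y0.round(3))
for a in np.radians([-170,-100,-80,10,80,100,190]):
    q=r.inverse_kinematics([.55,-.02,.34],down(a)); print(np.degrees(a),None if q is None else np.round(q,2))
a=np.radians(-170)
q=[x for x in (r.inverse_kinematics([.55,-.02,.34],down(b)) for b in np.radians([9.7,189.7])) if x is not None]
q=min(q,key=lambda x:abs(x[5])); r.set_joints(q)
d=wrist(r,optics); pickle.dump(d,open("w1.pkl","wb")); cv2.imwrite("pics/w1.png",d["pixels"][:,:,::-1])
print(r.current_t(),r.current_tool_pos(),np.round(d["mount"],3).tolist(),r.current_contact_force())
E
```

```text
jaw dir start [ 0.302  0.953 -0.001]
-170.0 [-0.12  0.28  1.54 -0.    1.33  2.85]
-100.0 [-0.12  0.28  1.54 -0.    1.33  1.62]
-80.0 [-0.12  0.28  1.54 -0.    1.33  1.28]
10.0 [-0.12  0.28  1.54 -0.    1.33 -0.3 ]
80.0 [-0.12  0.28  1.54 -0.    1.33 -1.52]
100.0 [-0.12  0.28  1.54 -0.    1.33 -1.87]
190.0 [-0.12  0.28  1.54 -0.    1.33  2.85]
2.5417 [ 0.54998451 -0.01930473  0.33994305] [[0.001, -0.95, -0.311, 0.08], [1.0, 0.001, 0.0, -0.001], [0.0, -0.311, 0.95, -0.121], [0.0, 0.0, 0.0, 1.0]] [-0.31858849 -0.06816485 -0.08251196]
```

View pics/w1.png

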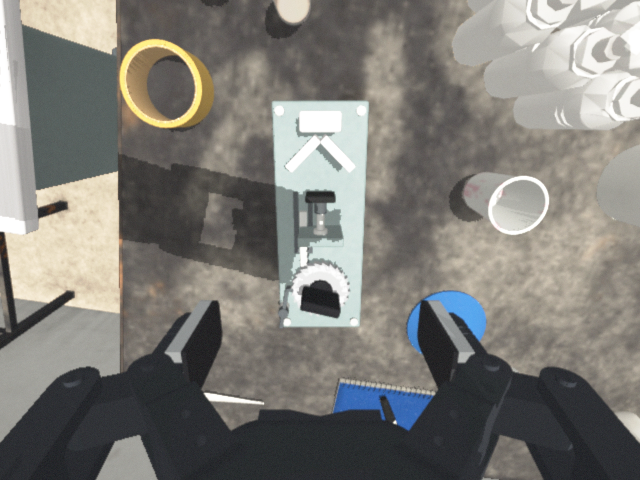

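The wrist view shows the plate upright, with corners at about (273,102), (368,102) and (360,327). The two V walls are at (302,155) and (338,155), the pad at (320,197) and the knob bar at (320,300), turned slightly clockwise.

```bash
python3 - <<'E'
import pickle
from h import *
d=pickle.load(open("w1.pkl","rb")); W=world(d,d["T"]); T=d["T"]
def ray(u,v,z):
    k=T[:3,:3]@[(u-d["cx"])/d["fx"],(v-d["cy"])/d["fy"],1]; return T[:3,3]+k*(z-T[2,3])/k[2]
sub=W[95:335,262:380]; px=d["pixels"][95:335,262:380].astype(int)
plate=((sub[...,2]>.006)&(sub[...,2]<.018)&(px.min(-1)>110)&(px[...,1]-px[...,0]>8)).astype(np.uint8)
plate=cv2.morphologyEx(plate,cv2.MORPH_OPEN,np.ones((3,3)))
cs,_=cv2.findContours(plate,0,1); hull=cv2.convexHull(np.vstack(cs))[:,0]+[262,95]
q=np.array([ray(u,v,.012)[:2] for u,v in hull],np.float32)*1000
Rr=cv2.minAreaRect(q); print(Rr)
B=cv2.boxPoints(Rr); 
c=np.array(Rr[0])/1000; e=B[1]-B[0] if np.linalg.norm(B[1]-B[0])>200 else B[2]-B[1]; e=e/np.linalg.norm(e); e*=np.sign(e[1])
yaw=np.arctan2(-e[0],e[1]); print("c",c,"yaw",np.degrees(yaw))
# V walls
def cl(p): 
    p=p-c; return np.stack([p[...,0]*np.cos(yaw)+p[...,1]*np.sin(yaw),-p[...,0]*np.sin(yaw)+p[...,1]*np.cos(yaw)],-1)*1000
m=((sub[...,2]>.074)&(sub[...,2]<.09)&(px.min(-1)>170)).astype(np.uint8)
k,l,s,cc=cv2.connectedComponentsWithStats(m)
for i in range(1,k):
    if s[i,4]>20:
        vv,uu=np.nonzero(l==i); z=np.median(sub[l==i][:,2])
        p=cl(np.array([ray(u+262,v+95,.082)[:2] for u,v in zip(uu,vv)])).astype(np.float32)
        Q=cv2.minAreaRect(p); print(s[i],z,Q,cv2.boxPoints(Q).round(1).tolist())
m=((sub[...,2]>.082)&(sub[...,2]<.1)&(px.max(-1)<60)).astype(np.uint8)
k,l,s,cc=cv2.connectedComponentsWithStats(m)
for i in range(1,k):
    if s[i,4]>20:
        vv,uu=np.nonzero(l==i)
        p=cl(np.array([ray(u+262,v+95,.09)[:2] for u,v in zip(uu,vv)])).astype(np.float32)
        print("knob",s[i],np.median(sub[l==i][:,2]),cv2.minAreaRect(p))
m=(sub[...,2]>.05)&(sub[...,2]<.08)&(px.max(-1)<60); m[110:]=0
p=cl(sub[m][:,:2]); print("pad",p.min(0),p.max(0))
cap=W[0:30,265:320];print("cap?",np.nanmean(cap[cap[...,2]>.1],0))
E
```

```text
((558.3507080078125, -70.47555541992188), (118.78731536865234, 316.9827880859375), 9.921919822692871)
c [ 0.55835071 -0.07047556] yaw 9.921928
[ 24  41  69  36 808] 0.08242392062633386 ((0.00115966796875, 101.13095092773438), (36.89110565185547, 74.34629821777344), 89.90373992919922) [[-37.20000076293945, 82.69999694824219], [37.099998474121094, 82.5999984741211], [37.20000076293945, 119.5], [-37.099998474121094, 119.5999984741211]]
knob [ 39 203  39  19 409] 0.08992928499021757 ((-0.39151763916015625, -81.30265808105469), (15.913165092468262, 46.836788177490234), 75.7468032836914)
pad [-16.59290777  44.86806203] [15.7362526  52.72850842]
cap? [nan nan nan]<stdin>:34: RuntimeWarning: Mean of empty slice
```

```bash
cat >>h.py <<'E'
C=np.array([.5584,-.0705]); YAW=np.radians(9.92)
def cw(x,y): # clamp mm -> world m
    c,s=np.cos(YAW),np.sin(YAW); return C+np.array([c*x-s*y,s*x+c*y])/1000
def cl(p):
    p=np.asarray(p)-C;c,s=np.cos(YAW),np.sin(YAW);return np.stack([p[...,0]*c+p[...,1]*s,-p[...,0]*s+p[...,1]*c],-1)*1000
E
python3 - <<'E'
from cell import r,optics
from h import *
import pickle
d=pickle.load(open("w1.pkl","rb")); W=world(d,d["T"]); T=d["T"]
m=(W[...,2]>.074)&(W[...,2]<.09)&(d["pixels"].min(-1)>170); m[:130]=0;m[180:]=0;m[:,:275]=0;m[:,365:]=0
L=[]
for u in range(285,357):
    v=np.nonzero(m[:,u])[0]
    if len(v):
        k=T[:3,:3]@[(u-d["cx"])/d["fx"],(v.max()+.5-d["cy"])/d["fy"],1]; w=T[:3,3]+k*(.082-T[2,3])/k[2]; L.append(cl(w[:2]))
L=np.array(L); 
for s in (-1,1):
    a=L[(L[:,0]*s>5)&(L[:,0]*s<26)]; f=np.polyfit(a[:,0]*s,a[:,1],1); al=np.pi/2-np.arctan(-f[0])
    print(s,f,"half angle",np.degrees(al),"seat y",f[1]-20/np.sin(al))
q=down(np.radians(15)); b=[.4840,.1800]
r.set_gripper(.65,30)
r.move_to([*b,.27],q)
d=wrist(r,optics); cv2.imwrite("pics/w2.png",d["pixels"][:,:,::-1])
r.move_linear([*b,.155],vel=.12); f0=r.current_contact_force(); print(f0)
r.set_gripper(0,30); print(r.current_opening(),r.current_tool_pos())
r.move_linear([*b,.28],vel=.15); print(r.current_contact_force(),r.current_opening(),r.current_t())
d=optics.get_image("side"); pickle.dump(d,open("s2.pkl","wb"));cv2.imwrite("pics/s2.png",d["pixels"][:,:,::-1])
E
```

```text
-1 [ -1.0340897  113.65930556] half angle 44.039858913486505 seat y 84.8888936275869
1 [ -0.96874519 112.8894182 ] half angle 45.90952253103582 seat y 85.04364833014446
[-0.57272857 -0.49600871  0.17544337]
0.3085089359798404 [0.48518153 0.1803562  0.15686054]
[-0.11628802  0.16255717 -2.72851045] 0.3087176166794659 6.35
```

View pics/s2.png

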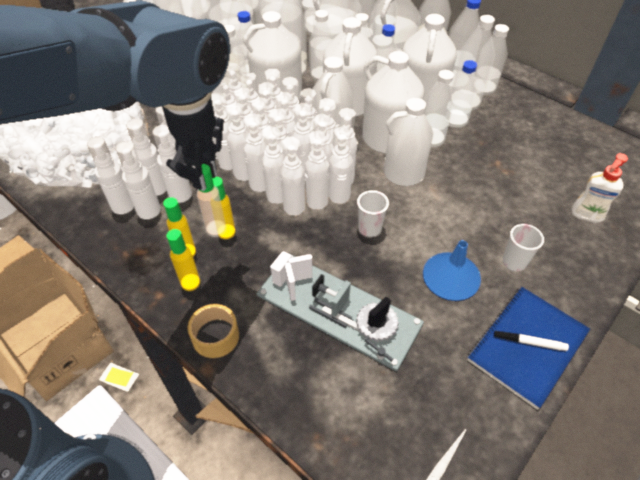

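The bottle hangs upright in the jaws, with its foot at (215,228); the yellow bottles are untouched. The V fit puts the seat at y ≈ 85 mm, so I'm placing it at 81.

```bash
python3 - <<'E'
from cell import r,optics
from h import *
import pickle
p=cw(0,81); print(p); a=np.radians(9.92)
r.move_to([*p,.28],down(a)); r.move_linear([*p,.18],vel=.12); r.sleep(.2)
f0=r.current_contact_force()[2]; print(f0,r.current_tool_pos(),cl(r.current_tool_pos()[:2]))
z=.174
while z>.162:
    r.move_linear([*p,z],vel=.03); f=r.current_contact_force(); print(round(z,4),f.round(2),r.current_tool_pos().round(4))
    if f[2]-f0>3: break
    z-=.0015
d=optics.get_image("scene"); pickle.dump(d,open("s3.pkl","wb"));cv2.imwrite("pics/s3.png",d["pixels"][200:370,220:440,::-1].repeat(3,0).repeat(3,1))
print(r.current_t())
E
```

```text
[0.54444589 0.00928899]
-2.6164233295889976 [0.54444948 0.00939218 0.18041336] [2.13110406e-02 8.11010300e+01]
0.174 [-0.27 -0.2  -2.11] [0.5443 0.0093 0.1737]
0.1725 [ 0.98 -0.23 -2.66] [0.5444 0.0093 0.1724]
0.171 [-0.2   0.27 -2.82] [0.5444 0.0093 0.1709]
0.1695 [-0.58  0.31 -2.75] [0.5444 0.0093 0.1694]
0.168 [-1.92 -0.58  6.96] [0.5448 0.0092 0.1689]
9.7333
```

View pics/s3.png

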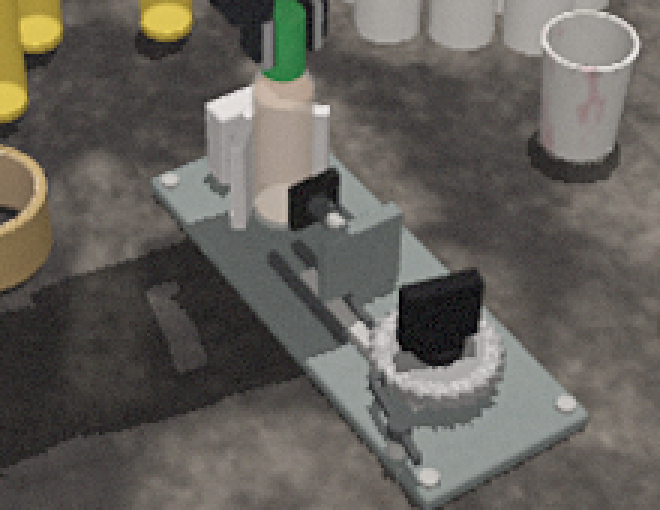

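The bottle stands on the plate between the V walls, with a small gap to the pad. I'll release it and look at the knob from close by.

```bash
python3 - <<'E'
from cell import r,optics
from h import *
import pickle
p=r.current_tool_pos()
r.set_gripper(.65); r.move_linear([p[0],p[1],.27],vel=.2)
k=cw(0,-85); a=np.radians(99.92)-.2
r.move_to([*k,.19],down(a)); r.sleep(.2)
d=wrist(r,optics); pickle.dump(d,open("w4.pkl","wb")); cv2.imwrite("pics/w4.png",d["pixels"][:,:,::-1])
W=world(d,d["T"]); px=d["pixels"]; cp=cl(W[...,:2])
m=((W[...,2]>.086)&(W[...,2]<.094)&(np.hypot(cp[...,0],cp[...,1]+85)<35)&(px.max(-1)<90)).astype(np.uint8)
c=cp[m>0].astype(np.float32); print(k,len(c),np.median(W[m>0][:,2]),cv2.minAreaRect(c),c.mean(0))
v=c-c.mean(0); print("angle cw",-np.arctan(np.linalg.eigh(v.T@v)[1][1,1]/np.linalg.eigh(v.T@v)[1][0,1]))
print(r.current_t(),r.current_q().round(3),r.current_contact_force(),r.current_torque())
E
```

```text
[ 0.5730432  -0.15422919] 1306 0.09030646539395644 ((-1.0810985565185547, -85.12865447998047), (13.96415901184082, 49.53956985473633), 75.70870971679688) [ -2.830819 -84.79277 ]
angle cw 0.2532108
12.4917 [-0.341  0.498  1.596  0.     1.048 -1.885] [ 0.2182964  -0.19333507 -0.42726141] [ 0.00649386 -0.01555591 -0.00317337]
```

View pics/w4.png

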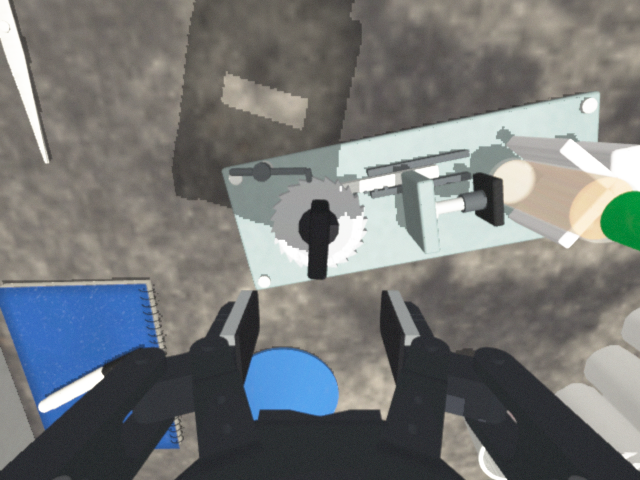

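The wrist view shows the knob bar at (319,240), a 14 x 50 mm rectangle on the predicted axis and turned about 0.25 rad. The bottle stands upright in the V at right, with the pad clear of it.

```bash
cat >>h.py <<'E'
import json
def turn(r,th_to,step,log="log.json",read=None):
    s=json.load(open(log)); 
    th=s["th"][-1]
    while th<th_to-1e-6:
        th=min(th+step,th_to); q=np.array(s["q0"]); q[5]+=th-s["th0"]; r.set_joints(q)
        f=r.current_contact_force(); m=r.current_torque(); qq=r.current_q()
        act=s["th0"]+qq[5]-s["q0"][5]
        s["th"].append(th); s["m"].append(m[2]); s["a"].append(act)
        print(f"{th:.3f} {act:.3f} m {m[2]:+.3f} f {f[0]:+.1f} {f[1]:+.1f} {f[2]:+.1f} t {r.current_t():.2f}")
    json.dump(s,open(log,"w"))
E
python3 - <<'E'
from cell import r,optics
from h import *
k=cw(-.8,-85); th0=.243; Q=down(np.radians(99.92)-th0)
r.move_to([*k,.15],Q); r.move_linear([*k,.074],vel=.12); r.sleep(.1)
print(r.current_contact_force(),r.current_torque())
r.set_gripper(0,70); r.sleep(.2)
print(r.current_contact_force(),r.current_torque(),r.current_opening(),r.current_tool_pos()[:2]-k)
q=r.inverse_kinematics([*k,.074],Q); print(np.round(q-r.current_q(),4),r.current_t())
json.dump(dict(q0=list(q),th0=th0,th=[th0],m=[r.current_torque()[2]],a=[th0]),open("log.json","w"))
turn(r,.423,.02)
E
```

```text
[-0.75362253 -0.26008785  0.59209017] [ 0.0132454  -0.0043401  -0.01758099]
[-1.55291551 -1.04372156  6.20591166] [-0.23279115  0.32668378 -0.10583758] 0.15416518601725276 [ 0.00012064 -0.00024389]
[ 0.0002  0.0005  0.0003  0.0003 -0.0003 -0.0001] 14.3083
0.263 0.263 m -0.036 f -2.1 -1.1 +6.4 t 14.56
0.283 0.283 m -0.026 f -1.4 -1.7 +5.4 t 14.81
0.303 0.303 m +0.014 f -1.5 -0.6 +5.2 t 15.06
0.323 0.323 m +0.020 f -1.2 -1.5 +5.2 t 15.31
0.343 0.343 m -0.031 f -1.7 +0.3 +5.4 t 15.56
0.363 0.363 m +0.058 f -2.4 -0.2 +5.9 t 15.81
0.383 0.383 m +0.037 f -2.3 -0.3 +5.1 t 16.06
0.403 0.403 m -0.008 f -1.6 +0.1 +5.7 t 16.31
0.423 0.423 m -0.012 f -1.3 -0.5 +5.9 t 16.56
```

```bash
sed -i 's/f=r.current_contact_force(); m=r.current_torque(); qq/f=r.current_contact_force(); M=[]\n        for i in range(4): M.append(r.current_torque()); r.sleep(.012)\n        m=np.mean(M,0); qq/' h.py; python3 - <<'E'
from cell import r,optics
from h import *
print([round(r.current_torque()[2],3) for i in range(4)],r.current_t())
turn(r,.75,.03); turn(r,1.1,.025)
E
```

```text
[np.float64(-0.012), np.float64(-0.012), np.float64(-0.012), np.float64(-0.012)] 16.5583
0.453 0.453 m +0.033 f -1.5 +0.2 +6.1 t 16.84
0.483 0.483 m -0.100 f -2.5 -0.0 +5.3 t 17.12
0.513 0.513 m -0.050 f -0.6 +2.0 +5.4 t 17.41
0.543 0.543 m +0.005 f -0.5 +1.7 +6.6 t 17.69
0.573 0.573 m -0.027 f -1.4 +1.9 +5.6 t 17.98
0.603 0.603 m -0.029 f -1.4 +1.3 +5.7 t 18.26
0.633 0.633 m +0.018 f -0.6 +3.3 +5.9 t 18.54
0.663 0.663 m +0.012 f -0.1 +2.6 +5.5 t 18.82
0.693 0.693 m +0.012 f -0.2 +2.6 +6.7 t 19.11
0.723 0.723 m +0.101 f -0.5 +4.2 +5.6 t 19.39
0.750 0.750 m -0.064 f +0.7 +3.8 +5.6 t 19.68
0.775 0.775 m -0.053 f +0.4 +4.7 +5.7 t 19.96
0.800 0.800 m -0.006 f +1.1 +5.9 +5.5 t 20.24
0.825 0.825 m +0.011 f +0.5 +4.8 +5.4 t 20.52
0.850 0.850 m -0.017 f +1.8 +5.6 +5.1 t 20.81
0.875 0.875 m -0.014 f +1.6 +5.2 +4.6 t 21.09
0.900 0.900 m +0.021 f +0.5 +5.3 +5.8 t 21.38
0.925 0.925 m +0.049 f +1.5 +5.5 +4.8 t 21.66
0.950 0.950 m +0.007 f +1.3 +5.2 +5.0 t 21.94
0.975 0.975 m +0.056 f +1.4 +6.0 +3.8 t 22.23
1.000 1.000 m -0.202 f +1.5 +6.7 +4.7 t 22.51
1.025 1.025 m -0.067 f +3.5 +7.1 +4.6 t 22.79
1.050 1.050 m +0.077 f +2.9 +7.2 +4.3 t 23.07
1.075 1.075 m +0.043 f +2.3 +6.1 +4.1 t 23.36
1.100 1.100 m +0.094 f +2.7 +7.7 +4.8 t 23.64
```

```bash
python3 - <<'E'
from cell import r,optics
from h import *
turn(r,1.24,.0125)
E
```

```text
1.112 1.112 m +0.123 f +2.9 +8.1 +3.8 t 23.93
1.125 1.125 m +0.162 f +3.2 +7.5 +3.4 t 24.21
1.137 1.137 m +0.148 f +4.0 +8.5 +3.8 t 24.49
1.150 1.150 m +0.179 f +4.5 +7.3 +3.2 t 24.77
1.162 1.162 m +0.181 f +3.5 +7.7 +3.3 t 25.06
1.175 1.175 m +0.206 f +3.7 +8.2 +3.3 t 25.34
1.187 1.187 m +0.213 f +3.7 +9.6 +4.0 t 25.62
1.200 1.200 m +0.207 f +4.8 +7.6 +3.4 t 25.91
1.212 1.212 m +0.245 f +4.5 +7.4 +4.1 t 26.19
1.225 1.225 m +0.210 f +4.4 +8.6 +3.6 t 26.48
1.237 1.237 m +0.211 f +5.3 +8.2 +3.7 t 26.76
1.240 1.240 m +0.235 f +4.8 +7.4 +2.8 t 27.04
```

```bash
python3 - <<'E'
from cell import r,optics
from h import *
turn(r,1.44,.0125)
s=json.load(open("log.json")); th=np.array(s["th"]);m=np.array(s["m"])
# joint fit: linear load from pinch + periodic pawl pattern (harmonics) + bias
from scipy.optimize import lsq_linear
w=th>.41; T,M=th[w],m[w]; ph=2*np.pi*T/.2618
for K in ('fixed','free'):
  res=[]
  for tp in np.arange(.7,1.2,.01):
    L=np.maximum(T-tp,0); A=[np.ones_like(T)]+[f(k*ph) for k in (1,2,3) for f in (np.sin,np.cos)]
    y=M-.55*L if K=='fixed' else M
    if K=='free': A.append(L)
    A=np.stack(A,1); c,*_=np.linalg.lstsq(A,y,rcond=None); res.append((np.sum((y-A@c)**2),tp,c[0],c[-1]))
  res.sort(); print(K,[tuple(np.round(x,3)) for x in res[:8]])
E
```

```text
1.252 1.252 m +0.189 f +5.4 +8.7 +2.6 t 27.32
1.265 1.265 m +0.099 f +5.2 +8.6 +3.5 t 27.61
1.277 1.277 m +0.099 f +5.4 +9.3 +3.2 t 27.89
1.290 1.290 m +0.057 f +4.3 +8.7 +4.3 t 28.18
1.302 1.302 m +0.187 f +4.7 +9.4 +2.2 t 28.46
1.315 1.315 m +0.248 f +5.0 +9.3 +3.1 t 28.74
1.327 1.327 m +0.245 f +5.5 +8.8 +2.0 t 29.02
1.340 1.340 m +0.261 f +6.0 +8.5 +1.9 t 29.31
1.352 1.352 m +0.268 f +5.6 +8.9 +2.1 t 29.59
1.365 1.365 m +0.304 f +6.0 +10.0 +2.8 t 29.88
1.377 1.377 m +0.287 f +6.1 +9.9 +2.7 t 30.16
1.390 1.390 m +0.292 f +6.4 +8.3 +1.7 t 30.44
1.402 1.402 m +0.319 f +7.0 +9.0 +2.2 t 30.73
1.415 1.415 m +0.282 f +6.1 +9.8 +2.2 t 31.01
1.427 1.427 m +0.344 f +5.9 +9.9 +1.2 t 31.29
1.440 1.440 m +0.340 f +7.4 +10.1 +2.1 t 31.57
fixed [(np.float64(0.087), np.float64(0.9), np.float64(-0.006), np.float64(0.016)), (np.float64(0.087), np.float64(0.89), np.float64(-0.009), np.float64(0.016)), (np.float64(0.087), np.float64(0.91), np.float64(-0.002), np.float64(0.015)), (np.float64(0.088), np.float64(0.88), np.float64(-0.013), np.float64(0.016)), (np.float64(0.089), np.float64(0.92), np.flo
[... 194 characters left out ...]
oat64(0.092), np.float64(0.86), np.float64(-0.021), np.float64(0.016))]
free [(np.float64(0.075), np.float64(0.96), np.float64(-0.008), np.float64(0.687)), (np.float64(0.075), np.float64(0.95), np.float64(-0.009), np.float64(0.671)), (np.float64(0.075), np.float64(0.97), np.float64(-0.006), np.float64(0.703)), (np.float64(0.075), np.float64(0.98), np.float64(-0.004), np.float64(0.721)), (np.float64(0.076), np.float64(0.94), np.float64(-0.011), np.float64(0.656)), (np.float64(0.076), np.float64(0.99), np.float64(-0.003), np.float64(0.738)), (np.float64(0.077), np.float64(0.93), np.float64(-0.012), np.float64(0.641)), (np.float64(0.078), np.float64(1.0), np.float64(-0.001), np.float64(0.756))]
```

Click-ends show at ≈0.785, 1.05 and 1.31, matching the tooth multiples. The fits put the pinch at 0.88–0.98 rad, so the click at 1.047 was the first and 1.309 the second. I'll ease back onto the pawl and release.

```bash
python3 - <<'E'
from cell import r,optics
from h import *
import pickle
s=json.load(open("log.json"))
for th in (1.38,1.33,1.315):
    q=np.array(s["q0"]); q[5]+=th-s["th0"]; r.set_joints(q); r.sleep(.05); print(th,r.current_torque()[2].round(3))
r.set_gripper(.65); r.sleep(.2); p=r.current_tool_pos()
r.move_linear([p[0],p[1],.19],vel=.15); r.sleep(.2)
d=wrist(r,optics); cv2.imwrite("pics/w5.png",d["pixels"][:,:,::-1])
W=world(d,d["T"]); px=d["pixels"]; cp=cl(W[...,:2])
m=(W[...,2]>.086)&(W[...,2]<.094)&(np.hypot(cp[...,0],cp[...,1]+85)<35)&(px.max(-1)<90)
print(cv2.minAreaRect(cp[m].astype(np.float32)))
r.move_linear([p[0],p[1],.30],vel=.2)
for n in ("scene",):
    d=optics.get_image(n); pickle.dump(d,open("s6.pkl","wb")); cv2.imwrite("pics/s6.png",d["pixels"][140:380,200:440,::-1].repeat(2,0).repeat(2,1))
    W=world(d); hsv=cv2.cvtColor(d["pixels"],cv2.COLOR_RGB2HSV)
    g=(hsv[...,0]>45)&(hsv[...,0]<80)&(hsv[...,1]>150)&(hsv[...,2]>60)
    g&=np.hypot(*(np.nan_to_num(W[...,:2])-cw(0,85)).transpose(2,0,1))<.06
    P=W[g];print("cap",cl(P[:,:2]).min(0),cl(P[:,:2]).max(0),P[:,2].min(),P[:,2].max())
print(r.current_t())
E
```

```text
1.38 0.403
1.33 0.354
1.315 0.393
((-0.5741124153137207, -84.53062438964844), (13.766796112060547, 49.22989273071289), 15.225749969482422)
cap [-14.65584675  65.24749115] [ 6.65651257 85.72823151] 0.13326403085392857 0.17737730038954846
35.075
```

View pics/s6.png

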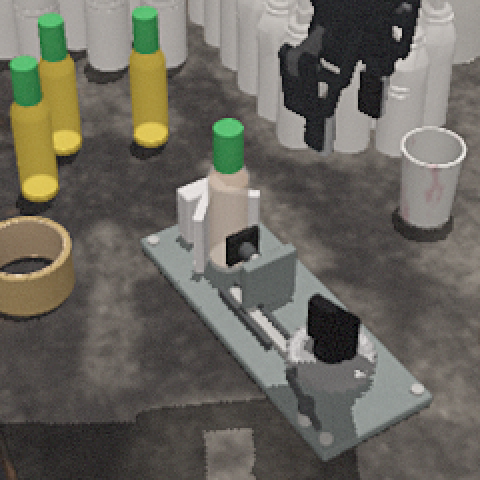

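View pics/w5.png

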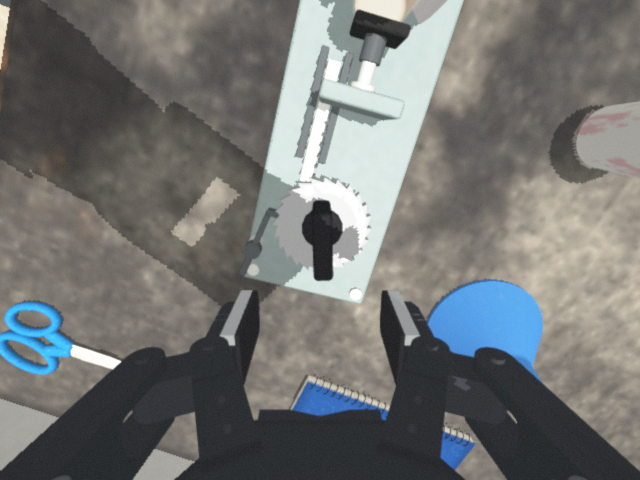

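The scene view shows the bottle upright, with cap (228,145) and foot between V and pad, and the other things in place. The wrist view shows the knob resting free at (322,240). I measured the bar at 74.8° = 1.305 rad, which is the fifth click (1.309).

```bash
python3 -c "
from cell import r
r.hand_in(); print(r.current_t())"
```

```text
the job is handed in; nothing more can be done
the job is handed in; nothing more can be done
```

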